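# Swap a bayonet breather cartridge and hold it locked

## Task

Change the air breather on the hydraulic reservoir: lift out the spent cartridge, which stands loose in the neck, and set it down upright, not dropped, in an empty cell of the divided crate, leaving the two already there undisturbed. Then stand the fresh cartridge from the bench in the neck with its lugs in the slots, push it down against the spring, twist it a quarter turn clockwise (seen from above) to the stop, and ease off so that the spring lifts its lugs into the notches. Finish still gripping it there: do not let go, the locking screw is fitted while you hold it.

Things in the scene. Friction and masses are not known exactly. Their poses are not given: they have to be found in the camera images.
- reservoir: Grey box-shaped hydraulic reservoir, 160 x 220 x 56 mm to the top of its steel lid, fixed; origin under its middle on the bench, z up. On the lid at (0, +52 mm) stands the round aluminium bayonet neck, at (12, -58 mm) a 62 x 52 mm valve block, its top 95 mm above the bench.
- neck_mouth (a point): Centre of the neck's open top, 96 mm above the bench; axes as the reservoir's. Neck 66 mm across, bore 40 mm. Locked, a cartridge's origin lies 22 mm below this point, its yaw 80 degrees clockwise (seen from above) of the neck's; to turn, it must be pushed 25 to 29 mm below (at 29 mm its shoulder meets the neck).
- valve_plate (a joint): Sprung plate in the neck on which the cartridge's spigot stands: metres pressed down from rest (0, plate 14 mm below the mouth) to 0.018. The spring pushes up with 5 N at rest, 8.5 N at 0.008 (lugs in the notches) and 12 N at 0.015 (shoulder on the neck).
- spent_cartridge: Spent cartridge, 101 mm tall, about 0.2 kg, standing loose and unlocked in the neck. Origin at the centre of its underside, z up. Aluminium spigot 37 mm across, 29 mm long, with lugs on its +x and -x side (7 mm wide, 10 to 16 mm up, reaching 25 mm from the axis); black shoulder 51 mm across to 36 mm; canister 43 mm across to 79 mm; black head on top.
- fresh_cartridge: Fresh cartridge of exactly the same shape, size and axes as the spent one, standing alone on the bench between reservoir and crate; origin at the centre of its underside.
- crate: Grey plastic crate, 205 x 205 mm over its walls, 55 mm high, fixed; origin under its middle on the bench. A cross of two dividers (5 mm thick, 47 mm high) makes four square cells, 95 mm wide, centred at x = +-50, y = +-50 mm in its frame; the floor is 5 mm above the bench. (A dust hood hangs 0.6 m over the bench at x > 0.62, y < -0.04 m.)
- returned_a: Earlier spent cartridge in the cell at +x, -y of the crate; same shape, origin and axes. Leave it.
- returned_b: Earlier spent cartridge in the diagonally opposite cell (-x, +y); same shape, origin and axes. Leave it. The other two cells are empty.
- entry_slot (a point): Top (beside a dark index mark on the rim) of one of the two entry slots, 23 mm from the neck's axis on its +x side (the other is opposite, on the -x side). Each is about 11 mm wide, 20 to 26.5 mm from the axis; it takes a lug whose yaw is within about 5 degrees. Under the rim, 9 mm thick, a track runs from it clockwise; counter-clockwise is blocked.
- lock_notch (a point): Ceiling of the notch at the end of the +x slot's track, 80 degrees clockwise of the slot, 23 mm from the axis, 6 mm below the mouth: 3 mm higher than the ceiling of the track. The lug rises into it when turned 75 to 85 degrees; a stop ends the turn at 85. The other track ends likewise, opposite.
- spent_cartridge_head (a point): Middle of the spent cartridge's black head, 90 mm above its underside. The head is 22 mm high, 54 mm round with two upright flats 44 mm apart, which face the cartridge's +y and -y and so run parallel to the line through the lugs: grip it here. A half turn about z looks and works the same.
- fresh_cartridge_head (a point): Middle of the fresh cartridge's head, 90 mm above its underside; flats 44 mm apart as on the spent one.
Not all that is in view belongs to the job. What is shaped like the spent_cartridge but blue is not meant.

How it is judged:
On the way, in this order (a step that is already met when the one before it is completed fails the run):
1. the spent cartridge stands upright and released on the floor of an empty cell (z of spent_cartridge in the frame of crate between 0 and 0.012 m and angle between spent_cartridge's own z axis and vertical below 0.12 rad and contact force between the fingers and spent_cartridge below 0.3 N and ((x of spent_cartridge in the frame of crate between 0.02 and 0.08 m and y of spent_cartridge in the frame of crate between 0.02 and 0.08 m) or (x of spent_cartridge in the frame of crate between -0.08 and -0.02 m and y of spent_cartridge in the frame of crate between -0.08 and -0.02 m))), for 0.2 s.
2. the fresh cartridge is pushed down into the neck, its lugs below the roof of the track (z of fresh_cartridge in the frame of neck_mouth below -0.0247 m and horizontal distance between fresh_cartridge and neck_mouth below 0.004 m), for 0.1 s.
At the end, for the whole second after the job is handed in: The fresh cartridge is upright in the neck, turned at least 70 degrees, lugs in the notches (underside 19.5 to 24 mm below the mouth), plate pressed over 5 mm, gripped with over 3 N; the spent one stands upright on the floor of its own crate cell, the two earlier ones upright in theirs (z of fresh_cartridge in the frame of neck_mouth between -0.0242 and -0.0195 m and horizontal distance between fresh_cartridge and neck_mouth below 0.004 m and angle between fresh_cartridge's own z axis and vertical below 0.1 rad and angle between the x axis of fresh_cartridge and the x axis of neck_mouth, either way round above 1.22 rad and value of joint valve_plate above 0.005 m and contact force between the fingers and fresh_cartridge above 3 N and linear speed of fresh_cartridge below 0.02 m/s and z of spent_cartridge in the frame of crate between 0 and 0.012 m and angle between each of spent_cartridge, returned_a, returned_b's own z axis and vertical below 0.12 rad and ((x of spent_cartridge in the frame of crate between 0.02 and 0.08 m and y of spent_cartridge in the frame of crate between 0.02 and 0.08 m) or (x of spent_cartridge in the frame of crate between -0.08 and -0.02 m and y of spent_cartridge in the frame of crate between -0.08 and -0.02 m)) and distance of each of returned_a, returned_b from where it was at the start of the episode below 0.03 m); the arm keeps its last pose, push and grip.
It fails at once if a cartridge already in the crate is shifted by more than 30 mm (distance of any of returned_a, returned_b from where it was at the start of the episode above 0.03 m).
It fails at once if the spent cartridge is dropped (falls freely faster than 0.7 m/s, about 25 mm) (linear speed of spent_cartridge above 0.7 m/s and contact force between the fingers and spent_cartridge below 0.1 N).
It also fails if it takes over 58 s, if anything falls off the work surface, if the arm or the gripper's body presses on something with over 40 N, if the wrist force passes 120 N, or if a joint passes its speed limit or range.

## Robot

A 6-joint arm with a two-finger parallel gripper is mounted at the origin on a cart in front of the work surface, level with it; the furniture and walls round the work are solid. World frame = base frame: x ahead of the robot, y to its left, z up, the work surface at z = 0. Lengths are in m, angles in rad, forces in N, time in s.
With the tool pointing down it reaches from about 0.35 to 0.775 m from the base axis. Payload 5.5 kg.
Tool frame: the origin (TCP) lies midway between the tips of the shut fingers; the grasp point (between the pads) lies behind it (env.grip_point_offset is the z of the grasp point in the tool frame, in m); z points along the fingers, y is the direction in which the jaws open and shut (so a half turn about z gives the same grasp; the last joint's range is limited). The gripper opens to 85 mm and grips with 20 to 120 N. Pads are 22 mm wide; open, the fingers measure 114 mm over their backs; the gripper's body (76 mm by 85 mm) begins 54 mm behind the grasp point. The pads swing forward as they close: fully open they stand 13 mm farther back than shut.
Start: joints at [-1.463, 0.313, 0.046, 1.304, 0, 1.431], TCP at [0.141, -0.557, 0.231] pointing down, gripper open.
Joint ranges: [-2.76, 2.76], [-0.86, 1.69], [-1.03, 1.26], [-2.2, 2.34], [-1.47, 1.5], [-3.14, 3.14]. Speed limits (rad/s): [2.57, 2.57, 3.14, 3.14, 3.14, 3.14].

## Interface

Orientations are given as a unit quaternion [w, x, y, z].
In Python, from workcell import env, viewer gives the robot as it stands. The module is installed in compiled form; this text tells all that it offers.
- The arm moves only by the shell command python3 -m inch 'ROWS' [OPENING] [FORCE]. ROWS is JSON, a list of rows, each a list of 2 entries, a list of its own where there are three numbers: the shift along the tool's x, y, z in m, then the turn about the tool's z in degrees. In form: [[[tx, ty, tz], spin], ...]. A call has 1 to 5 rows; each row is the pose to reach, as a shift and turn from the pose measured when the call began, along the tool's axes at that moment; what a row does not reach only later rows make up. A row lasts 1/12 s, in which the tool goes at most 41.7 mm and 7.16 degrees, less where a joint would pass 70% of its speed; a pose out of reach is approached as far as the arm can. A call with a gripper value outside its range is refused whole. OPENING is the closure, from 0 (fully open) to 1 (shut), set as the call begins (- or left out, the last holds). The fingers move at their own pace and stop on an object; FORCE is the grip in N (left out, the last holds). Time passes only in rows, so rows that repeat a pose let the fingers close. It gives the time, the measured TCP pose, the force and the opening at its end, in the units of the state.
- env.get_state(): the state, without advancing time (a new reading comes with each control period).
- viewer.read_camera(name): name is "side" or "top" or "wrist"; returns a dict with "image" (480x640x3 uint8, red, green, blue), "depth" (480x640 float32, m along the optical axis (not along the pixel's ray), 0 where there is no reading), "vertical_fov" (degrees; the focal length in pixels is half the picture's height over the tangent of half this angle, whatever the lens; pixels are square), "cx", "cy" (the principal point, pixels), "R" (3x3) and "t" (3): a world point X has camera coordinates R X + t; the wrist camera has in their place "T_tool_cam" (4x4, takes a point from camera to tool coordinates, whose origin is the TCP and whose axes are the flange's). Camera axes: x right, y down, z forward; pixel columns grow to the right and rows downward; lengths in m; the calibration is good to about 2 mm. A picture is of the moment at which its call begins: read the wrist's pose just before it.
- env.hand_in(): hands the job in, once; it reports no verdict.
The state is a dict: "clock": time; "joint_pos": joint angles; "qvel": joint speeds; "tau": joint torques, N m; "tcp_pos": TCP position; "orientation": TCP orientation; "wrist_force": force on the tool from outside, world axes, zero at the start; "ft_torque": the same for the moment, N m; "finger_gap": finger opening in m.
Only numpy, scipy, OpenCV 4.12 (cv2) and the standard library are available. Lean on these libraries where they do the work, as an engineer would, in place of code of your own. Each camera call takes 0.05 s, during which the arm holds its last target. There are 200 camera calls.

## Working session

There is one attempt and no reset: what is moved stays moved. The work goes in short steps, Python scripts to look and compute and a shell command to move; the robot and the scene stay as the last step left them, time stands still between calls to the robot, and variables do not carry over. Pictures are saved under pics/ and viewed, on a budget of 10 in all, crops included, one or two more only if the job needs it, and the job is handed in when it is done.

```bash
mkdir -p pics; cat > h.py <<'E'
import numpy as np, cv2
from workcell import env, viewer
from scipy.spatial.transform import Rotation as Rn
def cam(n):
    s=env.get_state(); d=viewer.read_camera(n); d['s']=s
    d['f']=240/np.tan(np.radians(d['vertical_fov'])/2)
    if 'R' in d: Rc=np.array(d['R']).T; p=-Rc@np.array(d['t'])
    else:
        q=s['orientation'];T=np.eye(4);T[:3,:3]=Rn.from_quat([q[1],q[2],q[3],q[0]]).as_matrix();T[:3,3]=s['tcp_pos']
        W=T@np.array(d['T_tool_cam']);Rc,p=W[:3,:3],W[:3,3]
    d['Rc'],d['p']=Rc,p
    v,u=np.mgrid[:480,:640]; z=d['depth']
    c=np.stack([(u-d['cx'])/d['f']*z,(v-d['cy'])/d['f']*z,z],-1)
    P=c@Rc.T+p; P[z<=0]=np.nan; d['P']=P
    return d
def save(n,im): cv2.imwrite('pics/'+n,im[:,:,::-1])
E
python3 - <<'E'
from h import *
s=env.get_state();print(s,env.grip_point_offset)
a=cam('top');b=cam('side');save('top.png',a['image']);save('side.png',b['image'])
np.savez('/tmp/a.npz',im=a['image'],P=a['P'],p=a['p']);np.savez('/tmp/b.npz',im=b['image'],P=b['P'])
for d in(a,b):print(d['p'],d['Rc'][:,2],d['f'],d['cx'],d['cy'])
E
```

```text
{'clock': 0.0, 'joint_pos': array([-1.46257690e+00,  3.14012229e-01,  4.49619250e-02,  1.30360354e+00,
       -4.74600212e-06,  1.43122477e+00]), 'qvel': array([-2.82982040e-04, -9.74308322e-04, -1.63798976e-04, -7.54903861e-05,
       -5.30495675e-04,  6.31133331e-05]), 'tau': array([ 2.82686888e-04, -4.80630255e+01,  2.98530650e+01,  1.93366909e-02,
       -5.67388525e-06, -9.54896194e-06]), 'tcp_pos': array([ 0.14097451, -0.55691302,  0.23039518]), 'orientation': array([-9.28681520e-04,  9.92334338e-01,  1.23578715e-01,  1.21859725e-05]), 'wrist_force': array([0.89701449, 0.25957796, 0.09161872]), 'ft_torque': array([0.01340961, 0.02203   , 0.04405047]), 'finger_gap': 0.0853419431694782} -0.0187
[0.37065019 0.0460159  0.979968  ] [ 0.10335875  0.03079404 -0.99416734] 435.3390148867072 323.73668823431626 233.03358872294206
[0.12617303 1.0085714  0.50534167] [ 0.33079768 -0.87230009 -0.36009088] 485.4672198925883 321.56282917963506 240.6515689101781
```

View pics/top.png

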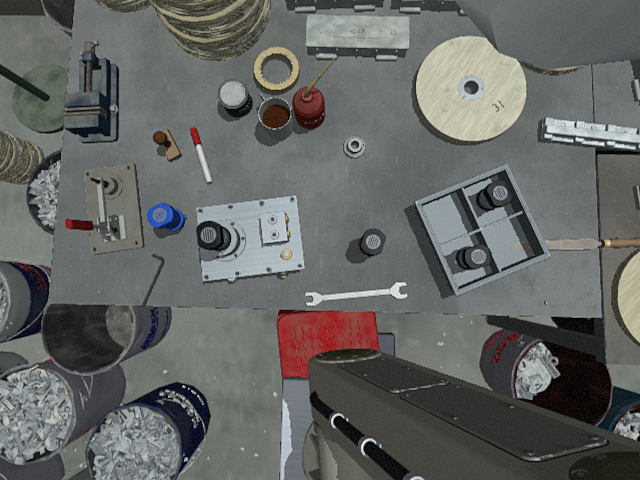

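View pics/side.png

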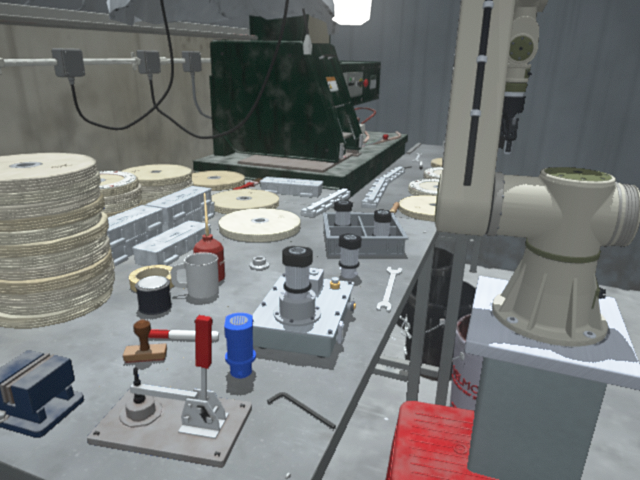

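The top view shows black-headed cartridges at (211,235), standing in the neck (spent), at (372,241), alone on the bench (fresh), and at (495,193) and (471,257), in the crate (returned). The blue one at (166,217) is a decoy. The side view agrees. Next I'll measure these and take one close crop.

```bash
python3 - <<'E'
from h import *
a=np.load('/tmp/a.npz');P=a['P'];im=a['im']
def box(u0,u1,v0,v1,z0,z1):
    m=np.zeros(P.shape[:2],bool);m[v0:v1,u0:u1]=1
    m&=(P[...,2]>z0)&(P[...,2]<z1);return P[m]
def rep(n,q):
    (c,wh,an)=cv2.minAreaRect((q[:,:2]*1000).astype(np.float32));h=cv2.convexHull((q[:,:2]*1000).astype(np.float32))
    ce,r=cv2.minEnclosingCircle(h)
    print(n,len(q),'z',np.round(np.median(q[:,2]),4),'rect',np.round(c,1),np.round(wh,1),round(an,1),'circ',np.round(ce,1),round(r,1))
    return h
rep('bench',box(300,420,170,200,-.02,.02))
rep('spent',box(185,240,210,260,.172,.195))
rep('fresh',box(345,400,215,270,.09,.11))
rep('retA',box(470,520,170,220,.095,.115));rep('retB',box(450,500,235,280,.095,.115))
rep('crate',box(405,560,155,300,.045,.062))
rep('lid',box(185,310,185,290,.048,.063))
rep('valve',box(185+65,310,185,290,.085,.102))
rep('neck',box(185,250,210,270,.088,.102))
c=np.hstack([cv2.resize(im[195:275,180:300],None,fx=4,fy=4,interpolation=2),cv2.resize(im[202:282,340:410],None,fx=4,fy=4,interpolation=2)])
save('crop.png',c)
E
```

```text
bench 3586 z -0.0005 rect [586.1  -2.5] [ 69.2 273.2] 1.0 circ [587.2  -2.7] 140.3
spent 627 z 0.1826 rect [445.4 285.4] [53.1 44.7] 9.3 circ [446.  284.9] 27.7
fresh 513 z 0.1008 rect [446.1 -25.6] [43.5 53.3] 72.4 circ [446.3 -25.5] 27.1
retA 557 z 0.1058 rect [ 549.6 -278.8] [53.  46.8] 28.0 circ [ 549.8 -278.3] 27.7
retB 563 z 0.1058 rect [ 420.6 -234.3] [44.  53.9] 21.5 circ [ 420.9 -234.1] 27.4
crate 2956 z 0.054 rect [ 482.8 -259.7] [219.4 220.7] 23.7 circ [ 482.5 -259.5] 152.4
lid 5380 z 0.0557 rect [450.1 233.8] [167.4 220.1] 8.4 circ [452.7 234. ] 134.1
valve 761 z 0.0898 rect [473.3 176.7] [62.3 56. ] 8.4 circ [472.9 177.8] 38.7
neck 264 z 0.0953 rect [442.6 275.7] [45.9 65.4] 74.1 circ [445.1 284.8] 32.8
```

View pics/crop.png

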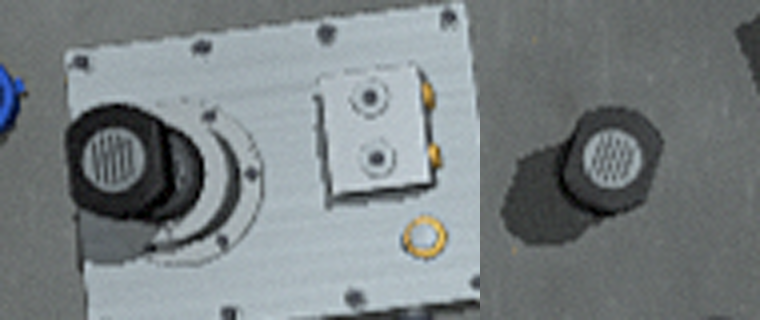

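Crop: the left head (the one in the neck) has its flats facing ±y, and the right one (fresh, on the bench) is turned about -18°. The sizes and heights agree with the description (head 53 x 44 mm; tops at 0.183 and 0.101). Positions and yaws:

| Item | x, y (m) | Yaw |
|---|---|---|
| Neck / spent cartridge | 0.4455, 0.285 | about 8.5° |
| Fresh cartridge | 0.446, -0.0255 | about -17.6° |
| Crate | 0.483, -0.260 | about 23.7° |

The target cell (+,+) is at about (0.508, -0.194).

```bash
cat > d.py <<'E'
# legs: x,y,z(mm),yaw(deg) ... prints tool shift(m) and spin for each leg
import sys,numpy as np
from workcell import env
from scipy.spatial.transform import Rotation as Rn
s=env.get_state();q=s['orientation'];R=Rn.from_quat([q[1],q[2],q[3],q[0]]).as_matrix();p=s['tcp_pos']
psi=np.degrees(np.arctan2(R[1,0],R[0,0]))
print('clock',round(s['clock'],2),'tcp',np.round(p*1000,1),'yaw',round(psi,2),'tilt',np.round(np.degrees(R[:2,2]),2),'F',np.round(s['wrist_force'],1),'gap',round(s['finger_gap']*1000,1))
for a in sys.argv[1:]:
    x,y,z,w=map(float,a.split(','));t=np.array([x,y,z])/1000
    sp=-((w-psi+180)%360-180);print(a,'->',np.round(R.T@(t-p),4),'spin',round(sp,2))
    p=t;psi=w;c,n=np.cos(np.radians(w)),np.sin(np.radians(w));R=np.array([[c,n,0],[n,-c,0],[0,0,-1]])
E
python3 d.py 300,-480,260,49 430,-340,260,84 510,-160,260,119 520,30,260,154 480,200,260,186
```

```text
clock 0.1 tcp [ 141.  -557.   230.5] yaw 14.19 tilt [-0.01  0.1 ] F [0.3 0.8 0.6] gap 85.5
300,-480,260,49 -> [ 0.1731 -0.0357 -0.0294] spin -34.81
430,-340,260,84 -> [0.1909 0.0063 0.    ] spin -35.0
510,-160,260,119 -> [0.1874 0.0607 0.    ] spin -35.0
520,30,260,154 -> [0.1613 0.1009 0.    ] spin -35.0
480,200,260,186 -> [0.1105 0.1353 0.    ] spin -32.0
```

```bash
python3 -m inch '[[[0.173,-0.036,-0.03],-35],[[0.173,-0.036,-0.03],-35],[[0.173,-0.036,-0.03],-35],[[0.173,-0.036,-0.03],-35],[[0.173,-0.036,-0.03],-35]]' 0
python3 d.py 430,-340,260,84 510,-160,260,119
```

```text
clock: 0.52
tcp_pos: [0.3039, -0.4771, 0.2614]
orientation: [-0.001, 0.907, 0.421, 0.001]
wrist_force: [-0.3, -0.1, 0.6]
finger_gap: 0.0853
clock 0.52 tcp [ 303.9 -477.1  261.4] yaw 49.79 tilt [0.09 0.12] F [-0.3 -0.1  0.6] gap 85.3
430,-340,260,84 -> [0.1861 0.0078 0.0019] spin -34.21
510,-160,260,119 -> [0.1874 0.0607 0.    ] spin -35.0
```

```bash
python3 -m inch '[[[0.186,0.008,0.002],-34],[[0.186,0.008,0.002],-34],[[0.186,0.008,0.002],-34],[[0.186,0.008,0.002],-34],[[0.186,0.008,0.002],-34]]' >/dev/null
python3 -m inch '[[[0.187,0.061,0],-35],[[0.187,0.061,0],-35],[[0.187,0.061,0],-35],[[0.187,0.061,0],-35],[[0.187,0.061,0],-35]]' >/dev/null
python3 -m inch '[[[0.161,0.101,0],-35],[[0.161,0.101,0],-35],[[0.161,0.101,0],-35],[[0.161,0.101,0],-35],[[0.161,0.101,0],-35]]' >/dev/null
python3 d.py 480,200,260,186 445.5,285,260,188.5
```

```text
clock 1.77 tcp [518.9  39.3 260.6] yaw 155.17 tilt [0.02 0.32] F [ 0.2 -0.6  0.4] gap 85.3
480,200,260,186 -> [0.1028 0.1295 0.0015] spin -30.83
445.5,285,260,188.5 -> [0.0254 0.0881 0.    ] spin -2.5
```

```bash
python3 -m inch '[[[0.103,0.13,0.001],-31],[[0.103,0.13,0.001],-31],[[0.103,0.13,0.001],-31],[[0.103,0.13,0.001],-31],[[0.103,0.13,0.001],-31]]' >/dev/null
python3 -m inch '[[[0.025,0.088,0],-2.5],[[0.025,0.088,0],-2.5],[[0.025,0.088,0],-2.5],[[0.025,0.088,0],-2.5]]' >/dev/null
python3 - <<'E'
from h import *
a=cam('wrist');save('w1.png',a['image']);P=a['P']
m=(P[...,2]>.170)&(P[...,2]<.2)&(abs(P[...,0]-.4455)<.05)&(abs(P[...,1]-.285)<.05)
q=P[m];print(len(q),np.median(q[:,2]),cv2.minAreaRect((q[:,:2]*1000).astype(np.float32)))
E
python3 d.py 445.5,285,150,188.5
```

```text
4840 0.18356131716089355 ((446.4270324707031, 284.19097900390625), (54.422428131103516, 44.09346008300781), 9.469085693359375)
clock 2.57 tcp [441.  291.9 260.4] yaw -170.4 tilt [-0.12  0.41] F [ 0.7 -0.4 -0.2] gap 85.1
445.5,285,150,188.5 -> [-0.0034 -0.0083  0.1103] spin 1.1
```

View pics/w1.png

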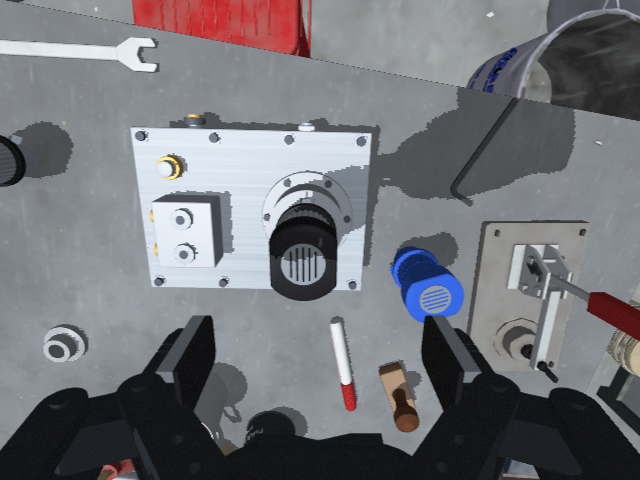

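The wrist view shows the spent head at (303,265) between the open fingers, standing in the neck, with the blue decoy at (432,295). It agrees with the top camera to about 1 mm: (446, 284.5), yaw 9.4°.

```bash
python3 -m inch '[[[-0.004,-0.009,0.02],1],[[-0.004,-0.009,0.04],1],[[-0.004,-0.009,0.055],1],[[-0.004,-0.009,0.055],1]]' >/dev/null
python3 d.py 446,284.5,150,189.3
```

```text
clock 2.9 tcp [444.9 282.  201.9] yaw -171.5 tilt [-0.43  0.25] F [ 0.3 -0.4 -0. ] gap 85.0
446,284.5,150,189.3 -> [-0.0018  0.0021  0.0519] spin -0.8
```

```bash
python3 -m inch '[[[-0.001,0.002,0.02],-0.8],[[-0.001,0.002,0.035],-0.8],[[-0.001,0.002,0.052],-0.8],[[-0.001,0.002,0.052],-0.8],[[-0.001,0.002,0.052],-0.8]]' >/dev/null
python3 d.py 446,284.5,150,189.3
python3 -m inch '[[[0,0,0],0],[[0,0,0],0],[[0,0,0],0],[[0,0,0],0],[[0,0,0],0]]' 1 60
python3 -m inch '[[[0,0,0],0],[[0,0,0],0]]'
python3 d.py
```

```text
clock 3.32 tcp [445.2 283.4 150. ] yaw -170.76 tilt [-0.51  0.21] F [ 0.2 -0.2  0.3] gap 85.5
446,284.5,150,189.3 -> [-0.0009  0.0009  0.    ] spin -0.06
clock: 3.73
tcp_pos: [0.4459, 0.2837, 0.151]
orientation: [-0.003, -0.081, 0.997, 0.002]
wrist_force: [0.2, -0.0, 2.4]
finger_gap: 0.043
clock: 3.9
tcp_pos: [0.446, 0.2839, 0.1514]
orientation: [-0.003, -0.081, 0.997, 0.003]
wrist_force: [0.6, 0.7, 2.4]
finger_gap: 0.0427
clock 3.9 tcp [446.  283.9 151.4] yaw -170.75 tilt [-0.37  0.26] F [0.6 0.7 2.4] gap 42.7
```

```bash
python3 -m inch '[[[0,0,-0.008],0],[[0,0,-0.016],0],[[0,0,-0.024],0],[[0,0,-0.034],0],[[0,0,-0.044],0]]'
python3 -m inch '[[[0,0,-0.02],0],[[0,0,-0.045],0],[[0,0,-0.07],0],[[0,0,-0.07],0]]'
python3 d.py 490,190,265,189 505,60,265,185 515,-70,265,172 508,-194,265,159
```

```text
clock: 4.32
tcp_pos: [0.4463, 0.2836, 0.1965]
orientation: [-0.003, -0.081, 0.997, 0.003]
wrist_force: [0.8, 0.3, -1.0]
finger_gap: 0.0433
clock: 4.65
tcp_pos: [0.4489, 0.2843, 0.2726]
orientation: [0.001, -0.081, 0.997, 0.004]
wrist_force: [1.3, 1.3, -1.6]
finger_gap: 0.0432
clock 4.65 tcp [448.9 284.3 272.6] yaw -170.75 tilt [0.11 0.47] F [ 1.3  1.3 -1.6] gap 43.2
490,190,265,189 -> [-0.0254 -0.0997  0.0069] spin 0.25
505,60,265,185 -> [ 0.0055 -0.1307  0.    ] spin 4.0
515,-70,265,172 -> [ 0.0014 -0.1304  0.    ] spin 13.0
508,-194,265,159 -> [-0.0103 -0.1238  0.    ] spin 13.0
```

```bash
python3 -m inch '[[[-0.008,-0.03,0.003],0],[[-0.016,-0.062,0.007],0],[[-0.025,-0.1,0.007],0],[[-0.025,-0.1,0.007],0]]' >/dev/null
python3 -m inch '[[[0.002,-0.035,0],4],[[0.004,-0.07,0],4],[[0.006,-0.1,0],4],[[0.006,-0.13,0],4]]' >/dev/null
python3 -m inch '[[[0.001,-0.035,0],5],[[0.001,-0.07,0],9],[[0.001,-0.1,0],13],[[0.001,-0.13,0],13]]' >/dev/null
python3 -m inch '[[[-0.003,-0.035,0],5],[[-0.006,-0.07,0],9],[[-0.01,-0.1,0],13],[[-0.01,-0.124,0],13],[[-0.01,-0.124,0],13]]' >/dev/null
python3 d.py 508,-194,265,159
python3 - <<'E'
from h import *
a=cam('top');P=a['P'];np.savez('/tmp/a2.npz',im=a['image'],P=P)
c=np.hstack([cv2.resize(a['image'][205:275,185:265],None,fx=5,fy=5,interpolation=2),cv2.resize(a['image'][150:305,405:560],None,fx=350/155,fy=350/155,interpolation=2)])
save('t2.png',c)
def box(z0,z1,x0,x1,y0,y1):
    m=(P[...,2]>z0)&(P[...,2]<z1)&(P[...,0]>x0)&(P[...,0]<x1)&(P[...,1]>y0)&(P[...,1]<y1);return (P[m][:,:2]*1000).astype(np.float32),P[m][:,2]
q,z=box(.085,.11,.40,.49,.24,.33);print('neck',np.median(z),cv2.minEnclosingCircle(q),cv2.minAreaRect(q))
# crate: outer wall top via tight z, before the arm came
P=np.load('/tmp/a.npz')['P']
for lo,hi in((.05,.06),(.044,.05)):
    q,z=box(lo,hi,.32,.65,-.42,-.1);print(lo,len(q),np.median(z),cv2.minAreaRect(q))
E
```

```text
clock 6.07 tcp [ 507.3 -205.7  262.8] yaw 158.41 tilt [0.16 0.21] F [-0.8  0.  -1.3] gap 43.3
508,-194,265,159 -> [ 0.0037  0.0111 -0.0022] spin -0.59
neck 0.09516231252289792 ((446.1680908203125, 284.9112854003906), 33.90082550048828) ((445.4706726074219, 285.11138916015625), (65.33663940429688, 65.104248046875), 49.357421875)
0.05 2367 0.054444783030035526 ((482.765869140625, -259.65753173828125), (219.38710021972656, 220.65872192382812), 23.723730087280273)
0.044 646 0.04703828940824051 ((482.32733154296875, -254.70480346679688), (216.14744567871094, 208.5088348388672), 23.679750442504883)
```

View pics/t2.png

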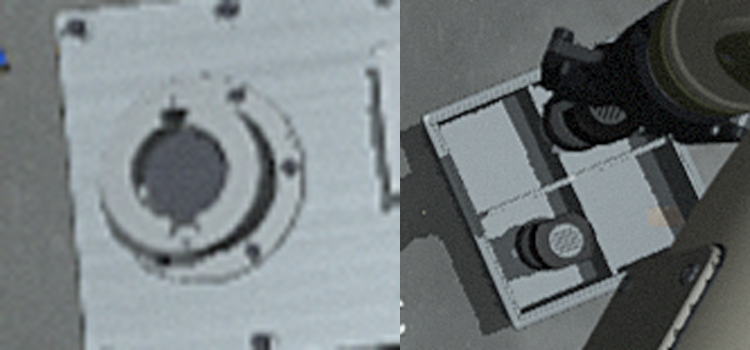

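Left crop: the neck is empty, with the entry slots at (172,117), beside the dark mark, and (183,225), so its yaw is about 8.7°; the rim centre measures (446,285). Right crop: the target cell, top left at about (490,150), is empty; the held cartridge is hidden under the gripper. Lowering now.

```bash
python3 -m inch '[[[0.004,0.011,0],-0.6],[[0.004,0.011,0.03],-0.6],[[0.004,0.011,0.06],-0.6],[[0.004,0.011,0.09],-0.6],[[0.004,0.011,0.12],-0.6]]'
python3 d.py 508.5,-194,82,159
```

```text
clock: 6.53
tcp_pos: [0.5081, -0.1888, 0.1423]
orientation: [0.001, 0.18, 0.984, 0.003]
wrist_force: [-0.1, -0.1, -2.2]
finger_gap: 0.0431
clock 6.53 tcp [ 508.1 -188.8  142.3] yaw 159.25 tilt [0.21 0.32] F [-0.1 -0.1 -2.2] gap 43.1
508.5,-194,82,159 -> [-0.0021 -0.0051  0.0602] spin 0.25
```

```bash
python3 -m inch '[[[-0.002,-0.004,0.02],0],[[-0.002,-0.004,0.036],0],[[-0.002,-0.004,0.05],0],[[-0.002,-0.004,0.058],0],[[-0.002,-0.004,0.06],0]]'
python3 -m inch '[[[0,0,0.002],0],[[0,0,0.004],0],[[0,0,0.006],0],[[0,0,0.007],0]]'
python3 d.py 508.5,-194,74.4,159
```

```text
clock: 6.95
tcp_pos: [0.5079, -0.1905, 0.081]
orientation: [-0.0, 0.179, 0.984, 0.004]
wrist_force: [0.3, -0.0, -1.9]
finger_gap: 0.0431
clock: 7.28
tcp_pos: [0.5085, -0.1906, 0.0745]
orientation: [0.001, 0.179, 0.984, 0.003]
wrist_force: [-0.6, 0.6, -0.5]
finger_gap: 0.0429
clock 7.28 tcp [ 508.5 -190.6   74.5] yaw 159.39 tilt [0.13 0.38] F [-0.6  0.6 -0.5] gap 42.9
508.5,-194,74.4,159 -> [-0.0012 -0.0032  0.0001] spin 0.39
```

Contact is starting, at the height I expected. I'll press a further 1 mm and then open.

```bash
python3 -m inch '[[[0,0,0.001],0],[[0,0,0.001],0]]'
python3 -m inch '[[[0,0,0],0],[[0,0,0],0],[[0,0,0],0],[[0,0,0],0]]' 0.2
python3 -m inch '[[[0,0,0],0],[[0,0,-0.01],0],[[0,0,-0.03],0],[[0,0,-0.05],0],[[0,0,-0.08],0]]'
python3 -m inch '[[[0,0,-0.04],0],[[0,0,-0.08],0],[[0,0,-0.1],0],[[0,0,-0.1],0]]' 0
python3 - <<'E'
from h import *
a=cam('wrist');save('w2.png',a['image']);P=a['P']
def rep(x,y,z0,z1):
    m=(P[...,2]>z0)&(P[...,2]<z1)&(np.hypot(P[...,0]-x,P[...,1]-y)<.05);q=P[m]
    if len(q)>20: print(len(q),np.round(np.median(q[:,2]),4),cv2.minAreaRect((q[:,:2]*1000).astype(np.float32)))
rep(.5085,-.191,.097,.115);rep(.5496,-.2788,.097,.115);rep(.4206,-.234,.097,.115)
E
python3 d.py 480,-80,230,162 446,-25.5,200,162.4
```

```text
clock: 7.45
tcp_pos: [0.5087, -0.1907, 0.0744]
orientation: [0.001, 0.179, 0.984, 0.003]
wrist_force: [-1.3, 1.9, 4.5]
finger_gap: 0.0432
clock: 7.78
tcp_pos: [0.5088, -0.1908, 0.0744]
orientation: [0.001, 0.179, 0.984, 0.003]
wrist_force: [0.4, -0.1, 0.6]
finger_gap: 0.0682
clock: 8.2
tcp_pos: [0.5073, -0.1907, 0.1541]
orientation: [-0.001, 0.179, 0.984, 0.004]
wrist_force: [0.3, -0.8, -0.2]
finger_gap: 0.0686
clock: 8.53
tcp_pos: [0.5096, -0.1928, 0.2608]
orientation: [0.004, 0.179, 0.984, 0.002]
wrist_force: [0.0, 0.4, 0.6]
finger_gap: 0.0855
2861 0.1066 ((510.522705078125, -191.0281524658203), (43.82810974121094, 54.16230773925781), 69.31900787353516)
2467 0.1066 ((551.3682250976562, -280.54388427734375), (54.119354248046875, 45.013877868652344), 26.63499641418457)
3550 0.1066 ((422.30645751953125, -236.0169677734375), (43.97815704345703, 54.1281623840332), 21.187088012695312)
clock 8.58 tcp [ 508.7 -192.3  257.8] yaw 159.37 tilt [0.35 0.27] F [ 1.2  1.1 -0.1] gap 85.2
480,-80,230,162 -> [0.0666 0.0948 0.0282] spin -2.63
446,-25.5,200,162.4 -> [0.0492 0.0413 0.03  ] spin -0.4
```

View pics/w2.png

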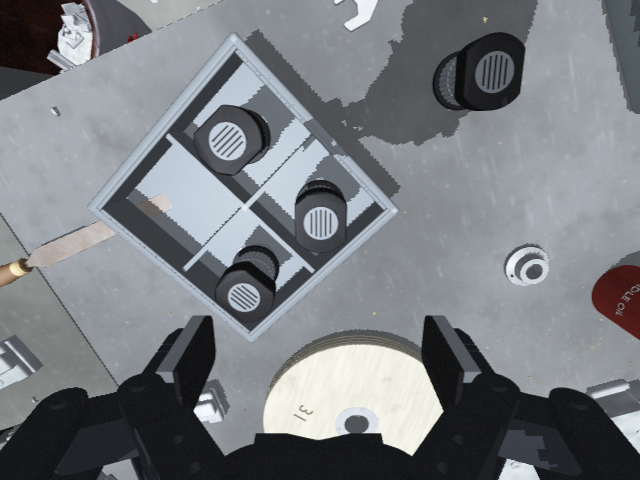

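The spent cartridge stands at (320,222) in its own cell. The earlier ones at (228,140) and (244,290) are undisturbed, and the last cell is still empty; the fresh cartridge is at (495,70). On to the fresh one.

```bash
python3 -m inch '[[[0.067,0.095,0.028],-2.6],[[0.067,0.095,0.028],-2.6],[[0.067,0.095,0.028],-2.6],[[0.067,0.095,0.028],-2.6]]' >/dev/null
python3 -m inch '[[[0.049,0.041,0.03],-0.4],[[0.049,0.041,0.03],-0.4],[[0.049,0.041,0.03],-0.4],[[0.049,0.041,0.03],-0.4]]' >/dev/null
python3 - <<'E'
from h import *
a=cam('wrist');P=a['P']
m=(P[...,2]>.097)&(P[...,2]<.115)&(np.hypot(P[...,0]-.446,P[...,1]+.0255)<.05);q=P[m]
print(len(q),np.round(np.median(q[:,2]),4),cv2.minAreaRect((q[:,:2]*1000).astype(np.float32)))
E
python3 d.py 446.5,-26,120,162.4
```

```text
3972 0.1016 ((447.8019104003906, -27.285552978515625), (44.11227035522461, 54.88827133178711), 72.17101287841797)
clock 9.3 tcp [440.6 -19.6 197.3] yaw 162.69 tilt [-0.11  0.5 ] F [-0.4 -0.1  0.2] gap 85.6
446.5,-26,120,162.4 -> [-0.0079 -0.0049  0.0772] spin 0.29
```

```bash
python3 -m inch '[[[-0.008,-0.005,0.025],0.3],[[-0.008,-0.005,0.05],0.3],[[-0.008,-0.005,0.075],0.3],[[-0.008,-0.005,0.075],0.3]]' >/dev/null
python3 d.py 447,-26.5,69,162.3
```

```text
clock 9.63 tcp [444.7 -26.6 118.5] yaw 162.3 tilt [-0.45  0.58] F [-0.8  0.5 -0.4] gap 85.4
447,-26.5,69,162.3 -> [-0.0027  0.0004  0.0494] spin 0.0
```

```bash
python3 -m inch '[[[-0.002,0,0.02],0],[[-0.002,0,0.036],0],[[-0.002,0,0.05],0],[[-0.002,0,0.05],0],[[-0.002,0,0.05],0]]' >/dev/null
python3 d.py 447,-26.5,69,162.3
python3 -m inch '[[[0,0,0],0],[[0,0,0],0],[[0,0,0],0],[[0,0,0],0],[[0,0,0],0]]' 1 60 >/dev/null
python3 -m inch '[[[0,0,0],0],[[0,0,0],0]]' - 90 >/dev/null
python3 d.py
python3 - <<'E'
from h import *
a=cam('top');P=a['P']
m=(P[...,2]>.097)&(P[...,2]<.106)&(np.hypot(P[...,0]-.446,P[...,1]+.0255)<.03);q=P[m];print(len(q))
E
```

```text
clock 10.05 tcp [446.8 -27.3  69.1] yaw 162.26 tilt [-0.46  0.58] F [-0.3 -0.3  0.6] gap 85.0
447,-26.5,69,162.3 -> [0.     0.0009 0.0001] spin -0.04
clock 10.63 tcp [448.  -27.6  70.8] yaw 162.27 tilt [-0.28  0.53] F [-0.5 -0.4 -1.5] gap 42.7
0
```

```bash
python3 -m inch '[[[0,0,0.001],0],[[0,0,0.001],0]]' >/dev/null; python3 d.py; python3 -m inch '[[[0,0,0.001],0],[[0,0,0.001],0]]'>/dev/null; python3 d.py;
```

```text
clock 10.85 tcp [448.1 -27.6  70.5] yaw 162.28 tilt [-0.26  0.52] F [-1.9  0.2  8.3] gap 43.0
clock 11.02 tcp [448.2 -27.5  70.5] yaw 162.28 tilt [-0.23  0.5 ] F [-2.7  0.2  9.1] gap 42.8
```

Bench contact is at TCP z = 70.6 mm, which gives me the grip offset. Expected TCP z in the neck is 152.6 on the plate, 144.6 locked and about 139.6 pushed. Lifting and carrying over.

```bash
python3 -m inch '[[[0,0,-0.02],0],[[0,0,-0.05],0],[[0,0,-0.08],0],[[0,0,-0.11],0],[[0,0,-0.14],0]]' >/dev/null
python3 -m inch '[[[0,0,-0.03],0],[[0,0,-0.04],0],[[0,0,-0.04],0]]' 
python3 d.py 490,80,255,170 480,200,255,188.7 446,285,245,188.7
```

```text
clock: 11.68
tcp_pos: [0.4498, -0.0293, 0.2537]
orientation: [-0.001, 0.154, 0.988, 0.004]
wrist_force: [0.6, 0.6, -2.2]
finger_gap: 0.0428
clock 11.68 tcp [449.8 -29.3 253.7] yaw 162.29 tilt [-0.03  0.45] F [ 0.6  0.6 -2.2] gap 42.8
490,80,255,170 -> [-0.0051  0.1164 -0.0005] spin -7.71
480,200,255,188.7 -> [0.0307 0.1164 0.    ] spin -18.7
446,285,245,188.7 -> [0.0208 0.0892 0.01  ] spin -0.0
```

```bash
python3 -m inch '[[[-0.001,0.03,0],-3],[[-0.003,0.06,0],-6],[[-0.005,0.09,0],-8],[[-0.005,0.117,0],-8]]' >/dev/null
python3 -m inch '[[[0.01,0.035,0],-6],[[0.02,0.07,0],-12],[[0.031,0.1,0],-18],[[0.031,0.117,0],-18.7]]' >/dev/null
python3 -m inch '[[[0.007,0.03,0.003],0],[[0.014,0.06,0.006],0],[[0.021,0.08,0.01],0],[[0.021,0.089,0.01],0],[[0.021,0.089,0.01],0]]' >/dev/null
python3 d.py 446,285,200,188.7
python3 - <<'E'
from h import *
a=cam('wrist');save('w3.png',a['image']);P=a['P'];np.savez('/tmp/w3.npz',P=P,im=a['image'])
s=a['s'];q=s['orientation'];R=Rn.from_quat([q[1],q[2],q[3],q[0]]).as_matrix()
L=(P-s['tcp_pos'])@R*1000
m=(abs(L[...,1])<30)&(abs(L[...,0])<40)&(L[...,2]>-50)&(L[...,2]<60)
v,u=np.nonzero(m);print(m.sum(),u.min() if m.any() else 0,u.max() if m.any() else 0,v.min() if m.any() else 0)
l=L[m]
for z in range(-50,60,5):
    k=l[(l[:,2]>=z)&(l[:,2]<z+5)]
    if len(k)>5: print(z,len(k),np.round(k[:,:2].min(0),1),np.round(k[:,:2].max(0),1))
m=(P[...,2]>.09)&(P[...,2]<.1)&(np.hypot(P[...,0]-.446,P[...,1]-.285)<.04)
c=(P[m][:,:2]*1000).astype(np.float32);print(len(c),cv2.minEnclosingCircle(c) if len(c) else 0)
E
```

```text
clock 12.77 tcp [439.1 290.8 238.6] yaw -170.35 tilt [-0.71  0.37] F [ 0.   0.5 -1.1] gap 42.7
446,285,200,188.7 -> [-0.0063 -0.0072  0.0385] spin 0.95
21784 223 419 227
-50 562 [  4.3 -30. ] [14.9 30. ]
-45 591 [-10. -30.] [13.7 30. ]
-40 1065 [-11.2 -29. ] [12.5 27.2]
-35 13005 [-25.7 -28.9] [29.1 29.9]
-30 1479 [-26.3 -28.8] [28.7 30. ]
-25 800 [  6.5 -28.8] [28.6 30. ]
-20 729 [  6.4 -28.8] [28.6 30. ]
-15 621 [  6.9 -28.8] [28.7 29.9]
-10 133 [  6.9 -28.7] [27.7 29.7]
0 9 [21.6 -5.9] [22.7  3.3]
5 161 [ 17.8 -13.8] [22.6 12.6]
10 300 [ 11.9 -17.6] [22.6 17.9]
15 220 [ 10.8 -19.6] [22.5 18.1]
20 244 [  8.1 -20.5] [22.7 19.3]
25 244 [  6.7 -21.1] [22.4 19.7]
30 1170 [ -0.1 -25.7] [26.  24.7]
35 335 [  0.3 -25.8] [26.4 24.7]
40 10 [ 15.4 -21. ] [25.7 13.3]
50 72 [21.7 -3.4] [25.7  2.9]
55 34 [21.5 -3.4] [25.7  2.9]
1911 ((446.5601806640625, 284.18994140625), 33.26425552368164)
```

View pics/w3.png

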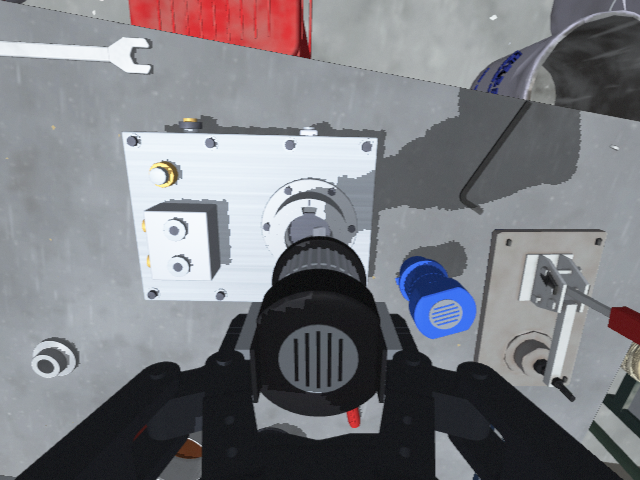

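The wrist view shows the fresh cartridge in the jaws, head at (315,360) and spigot towards the neck slot at (308,212). In the tool frame it sits about +0.8 mm in x. I aim the TCP at about (447.5, 284.2).

```bash
python3 d.py 447.6,284.2,185,188.7; python3 -m inch '[[[-0.008,-0.008,0.015],1],[[-0.008,-0.008,0.03],1],[[-0.008,-0.008,0.045],1],[[-0.008,-0.008,0.05],1],[[-0.008,-0.008,0.05],1]]' >/dev/null
python3 d.py 447.6,284.2,172,188.7
```

```text
clock 12.82 tcp [439.9 289.7 239.2] yaw -170.42 tilt [-0.65  0.35] F [ 0.5 -1.2 -1.6] gap 42.7
447.6,284.2,185,188.7 -> [-0.0073 -0.0072  0.0541] spin 0.88
clock 13.23 tcp [448.  281.8 187.2] yaw -171.53 tilt [-0.83  0.25] F [-0.1  0.3 -1.5] gap 42.8
447.6,284.2,172,188.7 -> [-0.0001  0.0024  0.0153] spin -0.23
```

```bash
python3 -m inch '[[[0,0.002,0.004],0],[[0,0.002,0.008],0],[[0,0.002,0.014],0],[[0,0.002,0.014],0],[[0,0.002,0.014],0]]' >/dev/null
python3 d.py 447.6,284.2,153,188.7
```

```text
clock 13.65 tcp [447.4 283.8 173.1] yaw -171.52 tilt [-0.85  0.24] F [ 0.7 -0.8 -1.6] gap 43.1
447.6,284.2,153,188.7 -> [-0.0006  0.0002  0.0201] spin -0.22
```

Aligned and just above the mouth. I'll lower in steps and watch the force.

```bash
python3 -m inch '[[[0,0,0.003],0],[[0,0,0.006],0],[[0,0,0.009],0],[[0,0,0.009],0]]' >/dev/null
python3 d.py
python3 -m inch '[[[0,0,0.002],0],[[0,0,0.005],0],[[0,0,0.005],0]]' >/dev/null
python3 d.py 447.6,284.2,153,188.7
```

```text
clock 13.98 tcp [446.9 283.7 163.4] yaw -171.51 tilt [-0.9   0.22] F [-0.2 -0.3 -2.1] gap 42.8
clock 14.23 tcp [446.6 283.7 157.8] yaw -171.51 tilt [-0.93  0.21] F [ 0.3 -0.  -1.8] gap 42.7
447.6,284.2,153,188.7 -> [-0.0011  0.0003  0.0048] spin -0.21
```

```bash
python3 -m inch '[[[-0.001,0,0.002],0],[[-0.001,0,0.004],0],[[-0.001,0,0.004],0]]' >/dev/null
python3 d.py
python3 -m inch '[[[0,0,0.002],0],[[0,0,0.004],0],[[0,0,0.004],0]]' >/dev/null
python3 d.py 447.6,284.2,140,188.7
```

```text
clock 14.48 tcp [447.3 283.7 153.3] yaw -171.52 tilt [-0.98  0.19] F [-1.   0.6 -1.4] gap 42.9
clock 14.73 tcp [447.5 283.9 149.6] yaw -171.51 tilt [-0.93  0.21] F [-0.5 -0.6  3.2] gap 42.8
447.6,284.2,140,188.7 -> [-0.0003  0.0003  0.0096] spin -0.21
```

The lugs are inside the slots and the plate spring is felt (about 5 N). Now I push down to about 139.5.

```bash
python3 -m inch '[[[0,0,0.003],0],[[0,0,0.006],0],[[0,0,0.007],0],[[0,0,0.007],0]]' >/dev/null
python3 d.py
python3 -m inch '[[[0,0,0.002],0],[[0,0,0.003],0],[[0,0,0.003],0]]' >/dev/null
python3 d.py 447.6,284.2,139,188.7
```

```text
clock 15.07 tcp [447.6 283.9 143.4] yaw -171.51 tilt [-0.87  0.22] F [-1.7 -1.4  7.3] gap 42.8
clock 15.32 tcp [447.6 283.9 141.3] yaw -171.52 tilt [-0.82  0.23] F [-1.5 -0.6  8.2] gap 42.7
447.6,284.2,139,188.7 -> [-0.0001  0.0003  0.0023] spin -0.22
```

```bash
python3 -m inch '[[[0,0,0.001],0],[[0,0,0.0025],0],[[0,0,0.003],0],[[0,0,0.003],0]]' >/dev/null
python3 d.py 447.6,284.2,139,188.7
python3 -m inch '[[[0,0,0.0005],4],[[0,0,0.0005],8],[[0,0,0.0005],12],[[0,0,0.0005],16],[[0,0,0.0005],20]]' >/dev/null
python3 d.py 447.6,284.2,139,108.7
```

```text
clock 15.65 tcp [447.6 283.9 139.4] yaw -171.51 tilt [-0.77  0.24] F [-2.1 -0.9  8.7] gap 42.7
447.6,284.2,139,188.7 -> [-0.0001  0.0003  0.0004] spin -0.21
clock 16.07 tcp [448.5 284.7 140.5] yaw 168.31 tilt [-0.61  0.36] F [-0.9  0.6  8.5] gap 42.7
447.6,284.2,139,108.7 -> [ 0.0008 -0.0007  0.0015] spin 59.61
```

The turn is running freely, 20° so far. Continuing, holding down and correcting drift.

```bash
python3 -m inch '[[[0,-0.001,0.0015],4],[[0,-0.001,0.0015],8],[[0,-0.001,0.0015],12],[[0,-0.001,0.0015],16],[[0,-0.001,0.0015],20]]' >/dev/null
python3 d.py 447.3,283.3,139.3,108.7
python3 -m inch '[[[0,-0.0005,0.001],4],[[0,-0.0005,0.001],8],[[0,-0.0005,0.001],12],[[0,-0.0005,0.001],16],[[0,-0.0005,0.001],20]]' >/dev/null
python3 d.py 447.1,283,139.3,108.7
```

```text
clock 16.48 tcp [448.5 284.5 140.4] yaw 148.15 tilt [-0.53  0.47] F [-2.6  1.3  7.5] gap 43.1
447.3,283.3,139.3,108.7 -> [ 0.0004 -0.0017  0.0011] spin 39.45
clock 16.9 tcp [448.3 284.5 140.6] yaw 127.97 tilt [-0.48  0.54] F [-2.4 -0.4  7.4] gap 42.8
447.1,283,139.3,108.7 -> [-0.0004 -0.0019  0.0013] spin 19.27
```

```bash
python3 -m inch '[[[0,-0.001,0.002],4],[[0,-0.001,0.002],8],[[0,-0.001,0.002],12],[[0,-0.001,0.002],16],[[0,-0.001,0.002],20]]' >/dev/null
python3 d.py; python3 -m inch '[[[0,0,0.0015],2],[[0,0,0.0015],4],[[0,0,0.0015],6]]' >/dev/null
python3 d.py 447,283,144.6,108; python3 -c "
from workcell import env;print(env.get_state()['ft_torque'])"
```

```text
clock 17.32 tcp [448.1 284.5 140.1] yaw 107.8 tilt [-0.36  0.63] F [-1.7  0.5  8.5] gap 42.8
clock 17.57 tcp [446.9 284.5 140. ] yaw 101.79 tilt [-0.42  0.65] F [-5.6 -2.2 12.6] gap 42.8
447,283,144.6,108 -> [-0.0014 -0.0003 -0.0047] spin -6.21
[-0.39579579  1.49821253  1.11086457]
```

The stop is reached (1.1 N m, 86.7° turned). I'll back off about 3° and ease up.

```bash
python3 -m inch '[[[0,0,0],-1.5],[[0,0,0],-3.5],[[0,0,0],-3.5]]' >/dev/null; python3 d.py
python3 -m inch '[[[0,0,-0.001],0],[[0,0,-0.002],0],[[0,0,-0.003],0],[[0,0,-0.003],0]]' >/dev/null
python3 d.py 447,284,144.6,106;python3 -c "
from workcell import env;print(env.get_state()['ft_torque'])"
```

```text
clock 17.82 tcp [447.  284.7 141.2] yaw 105.38 tilt [-0.36  0.68] F [-3.2 -1.6  7.2] gap 42.9
clock 18.15 tcp [447.  284.7 144.4] yaw 105.39 tilt [-0.35  0.69] F [-1.8 -0.5  3.9] gap 43.3
447,284,144.6,106 -> [-0.0007 -0.0002 -0.0002] spin -0.61
[-0.1685178   0.39277106 -0.00751488]
```

```bash
python3 - <<'E'
from h import *
def an(P,s):
    q=s['orientation'];R=Rn.from_quat([q[1],q[2],q[3],q[0]]).as_matrix()
    L=(P-s['tcp_pos'])@R*1000
    m=(abs(L[...,1])<12)&(abs(L[...,0])<15)&(L[...,2]>-38)&(L[...,2]<-25)
    print('tool z head top',np.median(L[m][:,2]),'world z',np.median(P[m][:,2]),m.sum())
a=cam('wrist');save('w4.png',a['image']);an(a['P'],a['s']);P=a['P']
m=(P[...,2]>.088)&(P[...,2]<.104)&(np.hypot(P[...,0]-.446,P[...,1]-.285)<.034);print('rim z',np.median(P[m][:,2]),m.sum())
P=np.load('/tmp/w3.npz')['P'];m=(P[...,2]>.15)&(abs(P[...,0]-.439)<.012)&(abs(P[...,1]-.2908)<.012)
print('w3 head world z - tcp z',np.median(P[m][:,2])-.2390)
E
python3 d.py
```

```text
tool z head top -31.66904918556704 world z 0.17609942660713537 4653
rim z 0.09639243479830151 2986
w3 head world z - tcp z 0.07379027720824372
clock 18.2 tcp [447.  284.7 144.4] yaw 105.39 tilt [-0.35  0.69] F [-1.2 -1.   4.6] gap 42.7
```

View pics/w4.png

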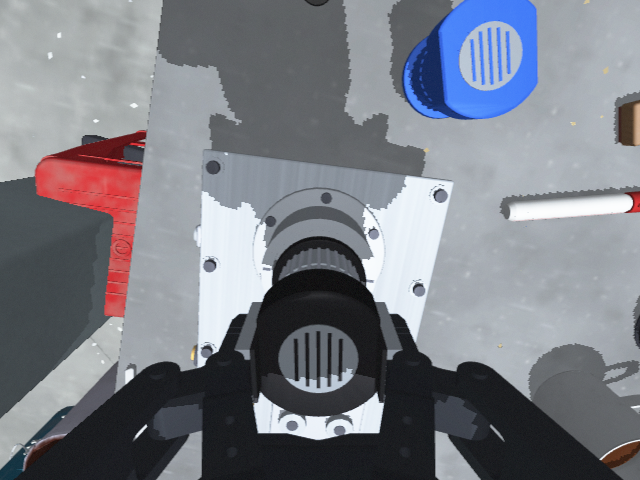

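The wrist view shows the head at (318,358) and the shoulder close over the neck at (320,250). The head top is 79.7 mm above the rim (79 expected when locked, 76 or less if still under the track roof), so the lugs are in the notches. One last check of the crate, then I hand in.

```bash
python3 - <<'E'
from h import *
a=cam('top');P=a['P']
for x,y in((.5088,-.1908),(.5496,-.2788),(.4206,-.2343)):
    m=(P[...,2]>.097)&(P[...,2]<.115)&(np.hypot(P[...,0]-x,P[...,1]-y)<.05);q=P[m]
    print(np.round(np.median(q[:,2]),4),cv2.minAreaRect((q[:,:2]*1000).astype(np.float32)))
s=env.get_state();print(s['tcp_pos'],s['wrist_force'],s['finger_gap'],s['clock'])
print(env.hand_in())
E
```

```text
0.1057 ((509.3055725097656, -188.99554443359375), (44.51118087768555, 54.34252166748047), 68.13429260253906)
0.1057 ((549.6900634765625, -279.0032653808594), (53.199256896972656, 45.55290985107422), 26.64449119567871)
0.1058 ((420.861572265625, -234.64889526367188), (43.82599639892578, 54.32665252685547), 20.960071563720703)
[0.44694682 0.28473235 0.14444432] [-2.23812001 -0.77412914  4.20765362] 0.04286422502619128 18.25
the job is handed in; nothing more can be done
None
```

The breather is changed and the job was handed in at about 18 s, with the fresh cartridge locked in the neck and still gripped. `env.hand_in()` reports no verdict.

- **Spent cartridge:** it stands upright and released in the empty (+x, +y) cell, near its middle, with its head top at 0.106 m. The two earlier cartridges measure within 1 mm of where they started.
- **Fresh cartridge:** I pushed it about 26.5–27 mm below the mouth and turned it clockwise to the stop, which showed as 1.1 N m at about 87°. I then backed off to about 83° and eased up. It is still held with a 90 N grip setting.
- **Locked check:** the tool height puts the underside 22.2 mm below the mouth, and the wrist depth gives about 21.3 mm. Both mean the lugs are in the notches.

Two readings did not match exactly:
- **Upward push:** it is about 6 N at the end, below the spring's 8.5 N. I take this as the lugs resting against the notch ceiling; I did not test it by lifting further.
- **Turn angle:** the stop came about 2° past the stated 85°, which could be yaw error or a slight slip in the grip.

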